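Open the sample mill's hood and check its clamp screw

ROBOT

A 7-joint arm with a two-finger parallel gripper is mounted at the origin on the work surface. World frame = base frame: x ahead of the robot, y to its left, z up, the work surface at z = 0. Lengths are in m, angles in rad, forces in N, time in s.
With the tool pointing down it reaches from about 0.425 to 0.925 m from the base axis. Payload 6.8 kg.
Tool frame: the origin (TCP) lies midway between the tips of the shut fingers; the grasp point (between the pads) lies 19 mm behind it; y points along the fingers, z is the direction in which the jaws open and shut, and the axes are right-handed (so a half turn about y gives the same grasp; the last joint's range is limited). The gripper opens to 85 mm and grips with 20 to 120 N. Pads are 22 mm wide; open, the fingers measure 114 mm over their backs; the gripper's body (76 mm by 85 mm) begins 54 mm behind the grasp point. The pads swing forward as they close: fully open they stand 13 mm farther back than shut.
Start: joints at [-0.108, 0.477, 0.022, 1.555, -0.011, 1.109, -0.083], TCP at [0.675, 0, 0.231] pointing down, gripper open.
Joint ranges: [-2.96, 2.96], [-0.34, 2.1], [-1.41, 1.46], [0.24, 2.44], [-1.37, 4.51], [0.17, 1.92], [-2.96, 2.96]. Speed limits (rad/s): [2.39, 2.39, 3.14, 3.14, 3.14, 3.14, 3.14].

INTERFACE

Orientations are given as a unit quaternion [w, x, y, z].
In Python, from station import bot gives the robot as it stands. The module is installed in compiled form; this text tells all that it offers.
- The arm moves only by the shell command python3 -m crank 'ROWS' [FORCE]. ROWS is JSON, a list of rows, each an object with "linear": the shift along the tool's x, y, z in m, a list of three; "dr": the turn, a rotation vector about the tool's x, y, z in degrees, a list of three; "hand": the gripper command: -1 is shut, 1 is fully open, values between are in proportion. A call has 1 to 10 rows; each row is the pose to reach, as a shift and turn from the pose commanded when the call began, along the tool's axes at that moment; what a row does not reach only later rows make up. A row lasts 1/12 s, in which the tool goes at most 41.7 mm and 7.16 degrees, less where a joint would pass 70% of its speed; a pose out of reach is approached as far as the arm can. A call with a gripper value outside its range is refused whole. The fingers move at their own pace and stop on an object; FORCE is the grip in N (left out, the last holds). Time passes only in rows, so rows that repeat a pose let the fingers close. It gives the time, the measured TCP pose, the force and the opening at its end, in the units of the state.
- bot.get_obs(): the state, without advancing time (a new reading comes with each control period).
- bot.read_camera(name): name is "scene" or "side" or "wrist"; returns the picture (420x560x3 uint8, blue, green, red); there is no depth.
- bot.camera_params(name): a dict with "K" (3x3 intrinsics, pixels), "R" (3x3) and "t" (3): a world point X has camera coordinates R X + t; the wrist camera has in their place "hand_eye" (4x4, takes a point from camera to tool coordinates, whose origin is the TCP and whose axes are the tool frame's). Camera axes: x right, y down, z forward; pixel columns grow to the right and rows downward; lengths in m; the calibration is good to about 2 mm. A picture is of the moment at which its call begins: read the wrist's pose just before it. camera_params takes no time and is no camera call.
- bot.hand_in(): hands the job in, once; it reports no verdict.
Trained networks look in the newest picture that a camera, given by its name, has taken for a name from the list of things; names that differ only in an ending like _2 or _b are one class to them, and where a whole thing is asked for, a point or a joint stands for the part that bears it (a point fixed in the world has none). Each returns a list of dicts, best first, with "score" (0 to 1); they miss things now and then, are a little off and sometimes report something else, mostly with a low value. They report only what shows in the picture. A call takes as long as a camera call.
- bot.search_frame(camera, target): "extent" ([left, top, right, bottom] in pixels, round what is visible of it).
- bot.cut_out(camera, target): "pixels" (420x560 bool, what is visible of it) and "extent" ([left, top, right, bottom] in pixels, round what is visible of it).
- bot.place_of(camera, target): "xy" ([column, row] in pixels: a listed point, or the origin of a listed thing).
The state is a dict: "t": time; "q": joint angles; "joint_vel": joint speeds; "joint_torque": joint torques, N m; "eef_pos": TCP position; "tool_rot": TCP orientation; "contact_force": force on the tool from outside, world axes, zero at the start; "torque": the same for the moment, N m; "gripper_width": opening from 0.0 (shut) to 1.0 (fully open).
Only numpy, scipy, OpenCV 4.12 (cv2) and the standard library are available. Lean on these libraries where they do the work, as an engineer would, in place of code of your own. Each camera call takes 0.05 s, during which the arm holds its last target. There are 200 camera calls.

TASK

Swing the clear hood of the sample mill up by its orange handle until its spring carries it over and it stays fully open by itself. Then check that the red wing screw on the sloping chamber is tight: grip the wing, twist it clockwise with about half a newton metre (never more than one), hold that for a second while it resists, ease off and let go. Leave the hood open and do not knock the sieve, bucket or jar.

Things in the scene. Friction and masses are not known exactly. Their poses are not given: they have to be found in the camera images.
- mill: Bench sample mill, fixed, standing askew on the bench: pale grey base and sloping chamber, green motor housing behind, 310 mm long (x), 230 wide (y), housing 126 high. Origin: on the bench, near mid-length; x from its front to its back (housing), y to its left, z up. The front face slopes 30 degrees, rising to the back; its normal leans 30 degrees from vertical towards the front (-x).
- hood (a joint): Angle of the clear, yellow-edged hood about a level hinge along the mill's y: 0 shut, 1.75 rad fully open at its stop, growing as its front rises and swings back. An over-centre spring presses it shut (7 to 9 N at the handle) up to 1.05 to 1.2 rad, then pulls it open. Shut, it covers the wing screw: 195 mm along the slope, 216 wide, 65 deep; about 0.6 kg.
- hood_hinge (a point): Point on the hood's hinge axis, mid-width, fixed on the mill at the top of the sloping face, 145 mm above the bench and 41 mm behind the mill's origin; its axes are the mill's x, y, z.
- hood_handle (a point): Centre of the hood's orange handle bar: 16 mm thick, 152 long, along the mill's y, on two thin posts 68 mm either side of its centre, its centre line 38 mm off the hood's top panel near the front edge. Swings on a circle of 201 mm radius about the hinge: about level with it when shut, almost above it (0.34 m high) when open. y along the bar, z square out of the panel, turning with the hood.
- wing_center (a point): Centre of the red wing of the clamp screw, a bar 80 long (its y, level when at rest) by 18 thick (its x, which points up the slope) by 28 high (its z). z is the screw's axis, square out of the sloping face and so leaning 30 degrees from vertical towards the mill's front. The wing's centre stands 46 mm out from the sloping face and 36 mm out from the steel disc (112 mm across) under it.
- clamp_screw (a joint): Twist of the tight clamp screw in rad, positive clockwise (tightening) seen from outside, that is about -z of wing_center. The screw does not turn: its spindle only twists elastically, 4 N m per rad, and springs back to 0: 0.125 rad is 0.5 N m, 0.25 rad is 1 N m.
- sieve_center (a point): Centre, half-way up, of a loose round steel sieve pan, 130 mm across, 50 high. Bystander.
- bucket_center (a point): Centre, half-way up, of a loose small black bucket, 144 mm across the rim, 130 high. Bystander.
- jar_center (a point): Centre, half-way up, of a loose amber jar with white cap, 66 mm across, 100 high. Bystander.

How it is judged:
On the way, in this order (a step that is already met when the one before it is completed fails the run):
1. the hood is swung past its over-centre point, fully open (value of joint hood above 1.6 rad), for 0.3 s.
2. the wing screw is twisted clockwise with at least 0.3 N m (0.075 rad) for half a second and holds, the hood staying open (value of joint clamp_screw above 0.075 rad and value of joint hood above 1.6 rad), for 0.5 s.
At the end, for the whole second after the job is handed in: The hood stays open by itself (above 1.6 rad), the wing screw is let go and back within 0.03 rad of rest, and the sieve, bucket and jar are within 30 mm of where they stood (value of joint hood above 1.6 rad and value of joint clamp_screw between -0.03 and 0.03 rad and distance of each of sieve_center, bucket_center, jar_center from where it was at the start of the episode below 0.03 m); the robot touches nothing.
It fails at once if the wing screw is twisted clockwise with more than 1 N m (0.25 rad) (value of joint clamp_screw above 0.25 rad).
It fails at once if the wing screw is twisted the loosening way with more than 0.6 N m (0.15 rad) (value of joint clamp_screw below -0.15 rad).
It fails at once if the sieve, bucket or jar is knocked more than 30 mm away (distance of any of sieve_center, bucket_center, jar_center from where it was at the start of the episode above 0.03 m).
It also fails if it takes over 62 s, if anything falls off the work surface, if the arm or the gripper's body presses on something with over 40 N, if the wrist force passes 120 N, or if a joint passes its speed limit or range.

## Working session

There is one attempt and no reset: what is moved stays moved. The work goes in short steps, Python scripts to look and compute and a shell command to move; the robot and the scene stay as the last step left them, time stands still between calls to the robot, and variables do not carry over. Pictures are saved under pics/ and viewed, about 8 in all and at most 12, crops included, and the job is handed in when it is done.

```bash
mkdir -p pics
cat > h.py <<'E'
import numpy as np, cv2
from station import bot
from scipy.spatial.transform import Rotation as R
def rot(q): return R.from_quat([q[1],q[2],q[3],q[0]])
def proj(c,X):
    p=bot.camera_params(c); Y=p['R']@np.asarray(X)+p['t']; u=p['K']@Y; return u[:2]/u[2]
def ray(c,uv):
    p=bot.camera_params(c); Rm=np.array(p['R']); o=-Rm.T@p['t']; d=Rm.T@np.linalg.inv(p['K'])@[uv[0],uv[1],1]; return o,d/np.linalg.norm(d)
def tri(rays):
    A=0;b=0
    for o,d in rays:
        P=np.eye(3)-np.outer(d,d);A=A+P;b=b+P@o
    X=np.linalg.solve(A,b); return X,[np.linalg.norm((np.eye(3)-np.outer(d,d))@(X-o)) for o,d in rays]
E
python3 - <<'E'
from h import *
o=bot.get_obs(); print({k:np.round(v,3) for k,v in o.items()})
ims=[bot.read_camera(c) for c in('scene','side')]
cv2.imwrite('pics/scene.png',ims[0]);cv2.imwrite('pics/side.png',ims[1])
for n in ['mill','hood_hinge','hood_handle','wing_center','sieve_center','bucket_center','jar_center']:
    r=[]
    for c in('scene','side'):
        p=bot.place_of(c,n); print(n,c,[(np.round(x['xy']),round(x['score'],2)) for x in p[:2]])
        if p:r.append(ray(c,p[0]['xy']))
    if len(r)==2: print(tri(r))
for c in('scene','side'): o,d=ray(c,(280,210)); print(c,o,d)
print(bot.camera_params('wrist'))
E
```

```text
{'t': np.float64(0.0), 'q': array([-0.108,  0.478,  0.022,  1.556, -0.012,  1.109, -0.083]), 'joint_vel': array([-0.   ,  0.   ,  0.002, -0.001,  0.002, -0.001,  0.002]), 'joint_torque': array([-1.0000e-03, -5.9644e+01,  1.6080e+00, -2.8119e+01,  1.2000e-02,
        9.0000e-03,  0.0000e+00]), 'eef_pos': array([0.674, 0.   , 0.23 ]), 'tool_rot': array([-0.5  ,  0.501, -0.5  ,  0.5  ]), 'contact_force': array([ 0.242,  0.518, -0.461]), 'torque': array([0.009, 0.028, 0.058]), 'gripper_width': np.float64(1.001)}
mill scene [(array([305., 233.]), 0.97)]
mill side []
hood_hinge scene [(array([310., 222.]), 0.87)]
hood_hinge side [(array([264., 168.]), 0.72)]
(array([0.61445269, 0.07470567, 0.14205205]), [np.float64(0.00031687998856659105), np.float64(0.00031687998856644236)])
hood_handle scene [(array([291., 151.]), 0.91)]
hood_handle side [(array([220., 266.]), 0.63)]
(array([ 0.45208501, -0.04981266,  0.13371342]), [np.float64(0.005028246247528643), np.float64(0.005028246247528502)])
wing_center scene []
wing_center side []
sieve_center scene [(array([210., 185.]), 0.67)]
sieve_center si
[... 554 characters left out ...]
(0.0003163934600026371)])
scene [1.08585068 0.24344599 0.99982134] [-0.46376639 -0.23913946 -0.85307271]
side [ 0.3229168  -0.36617401  0.66671585] [ 0.37722514  0.51087741 -0.77246713]
{'K': array([[332.503684  ,   0.        , 276.78968507],
       [  0.        , 332.503684  , 212.6611637 ],
       [  0.        ,   0.        ,   1.        ]]), 'hand_eye': array([[ 5.99400153e-05,  9.62855919e-01,  2.70015696e-01,
        -6.95365347e-02],
       [ 2.26879018e-05, -2.70015698e-01,  9.62855920e-01,
        -1.42297783e-01],
       [ 9.99999998e-01, -5.15875089e-05, -3.80299256e-05,
        -2.10792285e-05],
       [ 0.00000000e+00,  0.00000000e+00,  0.00000000e+00,
         1.00000000e+00]])}
```

View pics/scene.png

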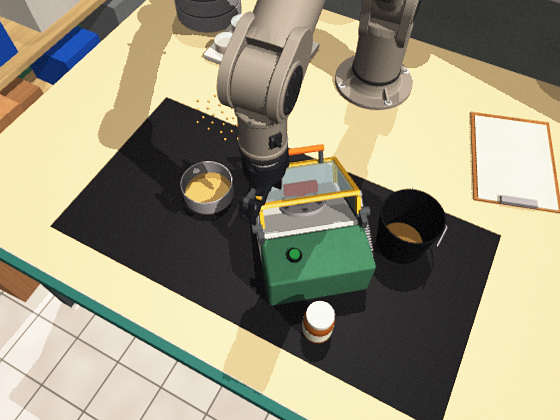

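View pics/side.png

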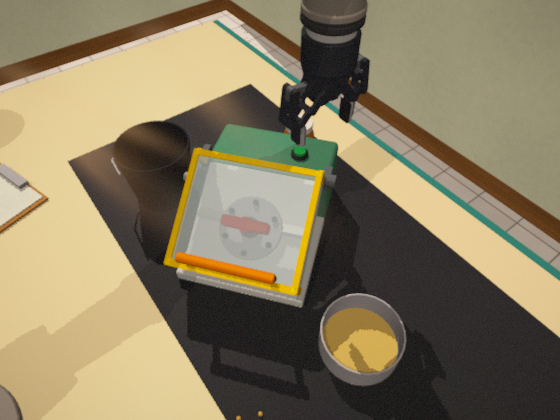

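Scene: the mill is askew, with the shut hood's orange handle at about (178..273, 262..277) in the side view. The sieve (362,340), bucket (150,165) and the jar behind the housing all stand clear. Next I'll get the yaw from the handle line and the hood's edges.

Run:
```python
from h import *
for c in('side','scene'):
    im=cv2.imread(f'pics/{c}.png'); hsv=cv2.cvtColor(im,cv2.COLOR_BGR2HSV)
    m=cv2.inRange(hsv,(5,200,150),(14,255,255))
    n,l,s,ce=cv2.connectedComponentsWithStats(m)
    for i in np.argsort(-s[1:,4])[:3]+1:
        pts=np.argwhere(l==i)[:,::-1].astype(np.float32)
        b=cv2.minAreaRect(pts); print(c,s[i],b)
        bx=cv2.boxPoints(b); 
        e=sorted([(bx[k]+bx[(k+1)%4])/2 for k in range(4)],key=lambda p:-np.linalg.norm(p-np.array(b[0])))[:2]
        for z in(.13,.14,.15):
            P=[]
            for uv in e:
                o,d=ray(c,uv);P.append(o+d*(z-o[2])/d[2])
            v=P[1]-P[0]; print(z,np.round(P,4).tolist(),'len',np.linalg.norm(v),'ang',np.degrees(np.arctan2(v[1],v[0])),'mid',np.round((P[0]+P[1])/2,4))
```

```text
side [176 260  27   8  45] ((189.17050170898438, 262.775390625), (26.912120819091797, 2.576692581176758), 13.240520477294922)
0.13 [[0.4034, 0.0056, 0.13], [0.4292, -0.0274, 0.13]] len 0.04192989793403872 ang -51.9724521309771 mid [ 0.4163 -0.0109  0.13  ]
0.14 [[0.4019, -0.0013, 0.14], [0.4272, -0.0337, 0.14]] len 0.0411486670859302 ang -51.972452130977096 mid [ 0.4145 -0.0175  0.14  ]
0.15 [[0.4004, -0.0082, 0.15], [0.4252, -0.04, 0.15]] len 0.04036743623782171 ang -51.97245213097714 mid [ 0.4128 -0.0241  0.15  ]
side [232 273   9   4  14] ((236.26475524902344, 273.94122314453125), (8.246211051940918, 2.1828205585479736), 14.03624439239502)
0.13 [[0.458, -0.0643, 0.13], [0.4655, -0.0742, 0.13]] len 0.012369514604165596 ang -52.83699032411077 mid [ 0.4618 -0.0693  0.13  ]
0.14 [[0.4555, -0.07, 0.14], [0.4629, -0.0796, 0.14]] len 0.012139047876101901 ang -52.83699032411035 mid [ 0.4592 -0.0748  0.14  ]
0.15 [[0.453, -0.0756, 0.15], [0.4602, -0.0851, 0.15]] len 0.011908581148038262 ang -52.83699032411046 mid [ 0.4566 -0.0803  0.15  ]
side [213 268   4   3   7] ((214.5, 269.0), (2.0, 3
[... 1277 characters left out ...]
1.706949397353867 mid [0.8117 0.2041 0.14  ]
0.15 [[0.8006, 0.2134, 0.15], [0.8292, 0.1957, 0.15]] len 0.03364140170457007 ang -31.706949397353867 mid [0.8149 0.2046 0.15  ]
scene [305 146  13   2  13] ((311.00994873046875, 146.5699920654297), (0.8485281467437744, 12.0208158493042), 81.8698959350586)
0.13 [[0.4103, -0.0062, 0.13], [0.4285, -0.0293, 0.13]] len 0.029378318355257622 ang -51.72373198681483 mid [ 0.4194 -0.0177  0.13  ]
0.14 [[0.418, -0.0033, 0.14], [0.436, -0.0261, 0.14]] len 0.029040567174842186 ang -51.72373198681478 mid [ 0.427  -0.0147  0.14  ]
0.15 [[0.4258, -0.0005, 0.15], [0.4436, -0.023, 0.15]] len 0.028702815994426704 ang -51.72373198681464 mid [ 0.4347 -0.0117  0.15  ]
```

```bash
cat >> h.py <<'E'
YAW=np.radians(37.5)
MX=np.array([np.cos(YAW),np.sin(YAW),0]);MY=np.array([-np.sin(YAW),np.cos(YAW),0]);MZ=np.array([0,0,1.])
def frame(appr,zax):   # tool rotation: y=approach, z=jaw dir
    x=np.cross(appr,zax); return R.from_matrix(np.c_[x,appr,zax])
def rel(Rt,pt,cur=None):
    o=bot.get_obs(); p,r=(o['eef_pos'],rot(o['tool_rot'])) if cur is None else cur
    return np.round(r.inv().apply(np.asarray(pt)-p),4),np.round((r.inv()*Rt).as_rotvec(degrees=True),2)
E
python3 - <<'E'
from h import *
from scipy.optimize import least_squares
obs={'side':[(177,262),(274,277)],'scene':[(323,150)]}
def f(x):
    c=x[:3];v=np.array([-np.sin(x[3]),np.cos(x[3]),0])*.076
    return np.r_[proj('side',c+v)-obs['side'][0],proj('side',c-v)-obs['side'][1],proj('scene',c+v)-obs['scene'][0]]
s=least_squares(f,[.452,-.05,.137,.65]);print('bar',s.x,np.degrees(s.x[3]),s.fun)
o=bot.get_obs();r=rot(o['tool_rot']);print(r.as_matrix().round(3))
H=np.array([.455,-.048,.139])
for sg in(1,-1):
    Rt=frame(-MZ,sg*MX); print(sg,rel(Rt,H+[0,0,.10]))
E
```

```text
bar [ 0.45591657 -0.0453573   0.1168771   0.74906784] 42.91842605381007 [-0.22883988  0.04921022  0.64591855  0.13917117  0.76190266 -0.06303768]
[[-0.  0.  1.]
 [-1.  0. -0.]
 [-0. -1.  0.]]
1 (array([ 0.048 , -0.0077, -0.22  ]), array([-1.00e-02, -3.75e+01,  0.00e+00]))
-1 (array([ 0.048 , -0.0077, -0.22  ]), array([-0.000e+00,  1.425e+02, -1.000e-02]))
```

```bash
python3 -m crank '[{"linear":[0,-0.03,-0.02],"dr":[0,-7,0],"hand":1},{"linear":[0.01,-0.03,-0.06],"dr":[0,-14,0],"hand":1},{"linear":[0.02,-0.03,-0.10],"dr":[0,-20,0],"hand":1},{"linear":[0.03,-0.03,-0.14],"dr":[0,-27,0],"hand":1},{"linear":[0.04,-0.03,-0.18],"dr":[0,-34,0],"hand":1},{"linear":[0.048,-0.03,-0.22],"dr":[0,-38,0],"hand":1},{"linear":[0.048,-0.03,-0.22],"dr":[0,-38,0],"hand":1},{"linear":[0.048,-0.03,-0.22],"dr":[0,-38,0],"hand":1}]' 20
cat > look.py <<'E'
from h import *
import sys
tag=sys.argv[1]; o=bot.get_obs(); r=rot(o['tool_rot']);p=o['eef_pos']
he=bot.camera_params('wrist')['hand_eye'];K=bot.camera_params('wrist')['K']
for c in('wrist','side','scene'): cv2.imwrite(f'pics/{tag}_{c}.png',bot.read_camera(c))
def wray(uv):
    d=np.linalg.inv(K)@[uv[0],uv[1],1]; return p+r.apply(he[:3,3]), (lambda v:v/np.linalg.norm(v))(r.apply(he[:3,:3]@d))
for n in sys.argv[2:]:
    rs=[]
    for c in('wrist','side','scene'):
        q=bot.place_of(c,n); print(n,c,[(np.round(x['xy']),round(x['score'],2)) for x in q[:2]])
        if q and q[0]['score']>.4: rs.append(wray(q[0]['xy']) if c=='wrist' else ray(c,q[0]['xy']))
    if len(rs)>1: print(tri(rs))
E
python3 look.py a hood_handle hood_hinge
```

```text
t: 1.47
eef_pos: [0.4531, -0.0488, 0.2616]
tool_rot: [-0.635, 0.635, -0.31, 0.311]
contact_force: [0.8, -0.2, -0.5]
gripper_width: 0.993
hood_handle wrist [(array([274., 205.]), 0.66)]
hood_handle side [(array([221., 268.]), 0.9)]
hood_handle scene [(array([292., 150.]), 0.9)]
(array([ 0.4507599 , -0.05012069,  0.13307499]), [np.float64(0.0011226225519659016), np.float64(0.002359217230980531), np.float64(0.001677681374131755)])
hood_hinge wrist [(array([524., 205.]), 0.72)]
hood_hinge side []
hood_hinge scene [(array([309., 220.]), 0.96)]
(array([0.6113925 , 0.07332838, 0.143381  ]), [np.float64(0.0032883496139511584), np.float64(0.003288349613951213)])
```

View pics/a_wrist.png

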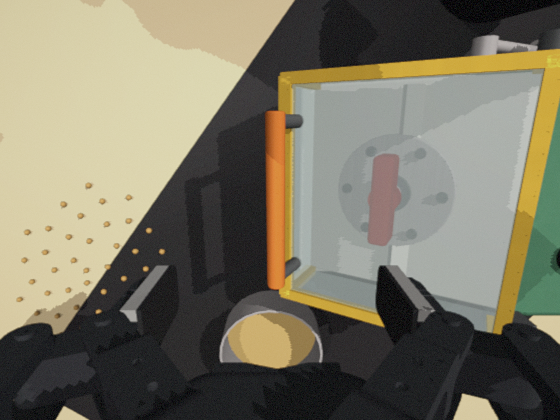

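Wrist view: the bar spans columns 267–285 and rows 110–289, centred between the jaws and parallel to the pads. The red wing shows through the hood at about (384,199). Next I go down with the jaws partly open and grip the bar lightly.

```bash
python3 -m crank '[{"linear":[0,0.03,0],"dr":[0,0,0],"hand":0.2},{"linear":[0,0.07,0],"dr":[0,0,0],"hand":0.2},{"linear":[0,0.10,-0.001],"dr":[0,0,0],"hand":0.2},{"linear":[0,0.125,-0.001],"dr":[0,0,0],"hand":0.2},{"linear":[0,0.144,-0.001],"dr":[0,0,0],"hand":0.2},{"linear":[0,0.144,-0.001],"dr":[0,0,0],"hand":-1},{"linear":[0,0.144,-0.001],"dr":[0,0,0],"hand":-1},{"linear":[0,0.144,-0.001],"dr":[0,0,0],"hand":-1},{"linear":[0,0.144,-0.001],"dr":[0,0,0],"hand":-1},{"linear":[0,0.144,-0.001],"dr":[0,0,0],"hand":-1}]' 30
python3 - <<'E'
from h import *
# swing waypoints: bar offsets from shut in (back, up) -> tool (y=-up, z=back)
phi0=np.arctan2(.133-.145,.2007)
for a in np.arange(0,1.76,.125): 
    P=lambda t:.201*np.array([-np.cos(phi0+t),np.sin(phi0+t)])
    d=P(a)-P(0); print(round(a,3),'y',round(-d[1],3),'z',round(d[0],3))
E
```

```text
t: 2.75
eef_pos: [0.4527, -0.0501, 0.118]
tool_rot: [-0.634, 0.636, -0.311, 0.31]
contact_force: [-4.9, -3.8, -2.7]
gripper_width: 0.178
0.0 y -0.0 z 0.0
0.125 y -0.025 z 0.0
0.25 y -0.05 z 0.003
0.375 y -0.074 z 0.01
0.5 y -0.098 z 0.019
0.625 y -0.12 z 0.031
0.75 y -0.14 z 0.046
0.875 y -0.158 z 0.063
1.0 y -0.174 z 0.082
1.125 y -0.188 z 0.103
1.25 y -0.199 z 0.126
1.375 y -0.206 z 0.15
1.5 y -0.211 z 0.174
1.625 y -0.213 z 0.2
1.75 y -0.212 z 0.225
```

The fingers stopped at 15 mm, which matches the 16 mm bar. Now the first half of the swing.

```bash
python3 -m crank '[{"linear":[0,-0.012,0],"dr":[0,0,0],"hand":-1},{"linear":[0,-0.025,0],"dr":[0,0,0],"hand":-1},{"linear":[0,-0.037,0.001],"dr":[0,0,0],"hand":-1},{"linear":[0,-0.05,0.003],"dr":[0,0,0],"hand":-1},{"linear":[0,-0.062,0.006],"dr":[0,0,0],"hand":-1},{"linear":[0,-0.074,0.01],"dr":[0,0,0],"hand":-1},{"linear":[0,-0.086,0.014],"dr":[0,0,0],"hand":-1},{"linear":[0,-0.098,0.019],"dr":[0,0,0],"hand":-1},{"linear":[0,-0.109,0.025],"dr":[0,0,0],"hand":-1},{"linear":[0,-0.12,0.031],"dr":[0,0,0],"hand":-1}]' 30
```

```text
t: 3.58
eef_pos: [0.4748, -0.0327, 0.2378]
tool_rot: [-0.633, 0.638, -0.313, 0.309]
contact_force: [-8.9, -8.3, -1.8]
gripper_width: 0.172
```

```bash
python3 -m crank '[{"linear":[0,-0.011,0.006],"dr":[0,0,0],"hand":-1},{"linear":[0,-0.02,0.013],"dr":[0,0,0],"hand":-1},{"linear":[0,-0.03,0.021],"dr":[0,0,0],"hand":-1},{"linear":[0,-0.038,0.03],"dr":[0,0,0],"hand":-1},{"linear":[0,-0.046,0.039],"dr":[0,0,0],"hand":-1},{"linear":[0,-0.054,0.049],"dr":[0,0,0],"hand":-1},{"linear":[0,-0.061,0.059],"dr":[0,0,0],"hand":-1},{"linear":[0,-0.068,0.07],"dr":[0,0,0],"hand":-1},{"linear":[0,-0.074,0.081],"dr":[0,0,0],"hand":-1},{"linear":[0,-0.079,0.093],"dr":[0,0,0],"hand":-1}]' 30
```

```text
t: 4.42
eef_pos: [0.5514, 0.0269, 0.3207]
tool_rot: [-0.635, 0.635, -0.31, 0.311]
contact_force: [-7.7, -3.1, 13.6]
gripper_width: 0.172
```

```bash
python3 look.py b hood_handle
```

```text
hood_handle wrist [(array([274., 280.]), 0.86)]
hood_handle side [(array([238., 104.]), 0.7)]
hood_handle scene [(array([311., 135.]), 0.72)]
(array([0.54945541, 0.02946065, 0.3320771 ]), [np.float64(0.0009498217703396189), np.float64(0.0004276465653560428), np.float64(0.0011887221108388129)])
```

View pics/b_side.png

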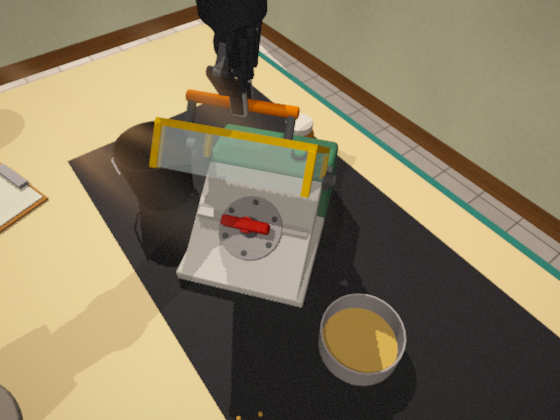

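Side view: the hood is held upright at about 1.25 rad with the bar in the jaws at (240,103), and the red wing is exposed at (245,225). Next I carry it almost to the stop, then open the jaws.

```bash
python3 -m crank '[{"linear":[0,-0.004,0.012],"dr":[0,0,0],"hand":-1},{"linear":[0,-0.007,0.024],"dr":[0,0,0],"hand":-1},{"linear":[0,-0.009,0.036],"dr":[0,0,0],"hand":-1},{"linear":[0,-0.012,0.048],"dr":[0,0,0],"hand":-1},{"linear":[0,-0.013,0.06],"dr":[0,0,0],"hand":-1},{"linear":[0,-0.014,0.072],"dr":[0,0,0],"hand":-1},{"linear":[0,-0.014,0.083],"dr":[0,0,0],"hand":-1},{"linear":[0,-0.014,0.083],"dr":[0,0,0],"hand":1},{"linear":[0,-0.014,0.083],"dr":[0,0,0],"hand":1},{"linear":[0,-0.014,0.083],"dr":[0,0,0],"hand":1}]' 30
python3 -m crank '[{"linear":[0,0,0],"dr":[0,0,0],"hand":1},{"linear":[0,-0.01,0],"dr":[0,0,0],"hand":1},{"linear":[0,-0.03,0],"dr":[0,0,0],"hand":1},{"linear":[0,-0.06,0],"dr":[0,0,0],"hand":1},{"linear":[0,-0.09,0],"dr":[0,0,0],"hand":1},{"linear":[0,-0.10,0],"dr":[0,0,0],"hand":1},{"linear":[0,-0.10,0],"dr":[0,0,0],"hand":1}]' 30
python3 look.py c hood_handle wing_center
```

```text
t: 5.55
eef_pos: [0.6181, 0.0799, 0.3312]
tool_rot: [0.637, -0.635, 0.309, -0.31]
contact_force: [4.7, 3.3, -1.4]
gripper_width: 0.587
t: 6.13
eef_pos: [0.618, 0.0783, 0.4347]
tool_rot: [0.637, -0.634, 0.309, -0.312]
contact_force: [0.0, -0.3, 0.7]
gripper_width: 1.001
hood_handle wrist [(array([295., 217.]), 0.84)]
hood_handle side [(array([259.,  57.]), 0.85)]
hood_handle scene [(array([320., 174.]), 0.86)]
(array([0.6280143 , 0.08852931, 0.34202463]), [np.float64(0.0017827660941740265), np.float64(0.003518536034807831), np.float64(0.0019590017167271656)])
wing_center wrist []
wing_center side [(array([242., 222.]), 0.96)]
wing_center scene [(array([405., 230.]), 0.7)]
(array([0.52760243, 0.18739113, 0.01069238]), [np.float64(0.09708114682134353), np.float64(0.09708114682134343)])
```

View pics/c_side.png

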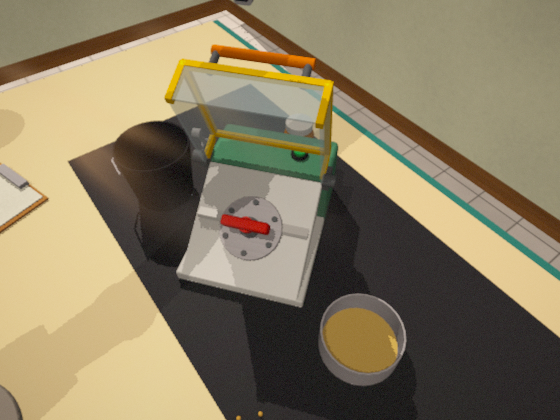

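Side view: the hood stands fully open by itself with the handle at (262,57), height 0.342 m, as it should be. The scene camera's wing_center hit at (405,230) is actually the bucket, so I drop it. I'll find the wing from the side ray plus the mill's mid-plane, and cross-check with the earlier wrist picture.

```bash
cat >> h.py <<'E'
HI=np.array([.613,.074,.145])
N=-.5*MX+np.sqrt(.75)*MZ   # slope normal
UP=np.sqrt(.75)*MX+.5*MZ
E
python3 - <<'E'
from h import *
im=cv2.imread('pics/c_side.png');hsv=cv2.cvtColor(im,cv2.COLOR_BGR2HSV)
m=cv2.inRange(hsv,(0,180,90),(4,255,255))|cv2.inRange(hsv,(175,180,90),(180,255,255))
m[:180]=0;M=cv2.moments(m,True);uv=(M['m10']/M['m00'],M['m01']/M['m00']);print(uv,M['m00'])
for u in(uv,(242,222)):
    o,d=ray('side',u); s=(HI-o)@MY/(d@MY); X=o+s*d; v=X-HI; print(X,'back',v@MX,'out',v@N,'upslope',v@UP)
# first wrist picture
p=np.array([.4531,-.0488,.2616]);r=rot([-.635,.635,-.31,.311]);c=bot.camera_params('wrist');he=c['hand_eye']
d=r.apply(he[:3,:3]@np.linalg.inv(c['K'])@[384,199,1]);d/=np.linalg.norm(d);o=p+r.apply(he[:3,3])
print(tri([(o,d),ray('side',uv)]),tri([(o,d),ray('side',(242,222))]))
E
```

```text
(245.16129032258064, 224.2168458781362) 558.0
[0.52883417 0.00941729 0.11447423] back -0.10608870128563253 out 0.026608254649302214 upslope -0.10713839750603472
[0.51981986 0.00250036 0.13453684] back -0.11745099704792128 out 0.049664131967217674 upslope -0.10694712956407235
(array([0.5298135 , 0.01104422, 0.1121259 ]), [np.float64(9.732351215859658e-05), np.float64(9.732351215852982e-05)]) (array([0.52486122, 0.01084204, 0.12279184]), [np.float64(0.000653809525517759), np.float64(0.0006538095255177997)])
```

```bash
python3 -m crank '[{"linear":[0,0,-0.03],"dr":[4,0,0],"hand":1},{"linear":[0,0,-0.07],"dr":[10,0,0],"hand":1},{"linear":[0,0.01,-0.11],"dr":[16,0,0],"hand":1},{"linear":[0,0.04,-0.14],"dr":[22,0,0],"hand":1},{"linear":[0,0.08,-0.166],"dr":[27,0,0],"hand":1},{"linear":[0,0.12,-0.166],"dr":[30,0,0],"hand":1},{"linear":[0,0.16,-0.166],"dr":[30,0,0],"hand":1},{"linear":[0,0.20,-0.166],"dr":[30,0,0],"hand":1},{"linear":[0,0.22,-0.166],"dr":[30,0,0],"hand":1},{"linear":[0,0.22,-0.166],"dr":[30,0,0],"hand":1}]'
python3 look.py d wing_center hood_handle
python3 - <<'E'
from h import *
print(rel(frame(-N,UP),np.array([.526,.008,.118])))
E
```

```text
t: 7.42
eef_pos: [0.483, -0.0229, 0.2053]
tool_rot: [0.778, -0.451, 0.223, -0.377]
contact_force: [-0.0, -0.0, -0.4]
gripper_width: 0.998
wing_center wrist [(array([281., 216.]), 0.86)]
wing_center side [(array([241., 221.]), 0.97)]
wing_center scene []
(array([0.52090437, 0.0084095 , 0.12842779]), [np.float64(0.0012021662909702667), np.float64(0.0012021662909703242)])
hood_handle wrist []
hood_handle side [(array([262.,  58.]), 0.87)]
hood_handle scene [(array([324., 174.]), 0.88)]
(array([0.62791471, 0.09164529, 0.34126793]), [np.float64(0.002423344282826465), np.float64(0.002423344282826495)])
(array([-0.0011,  0.106 , -0.0037]), array([-0.09,  0.49, -0.17]))
```

View pics/d_wrist.png

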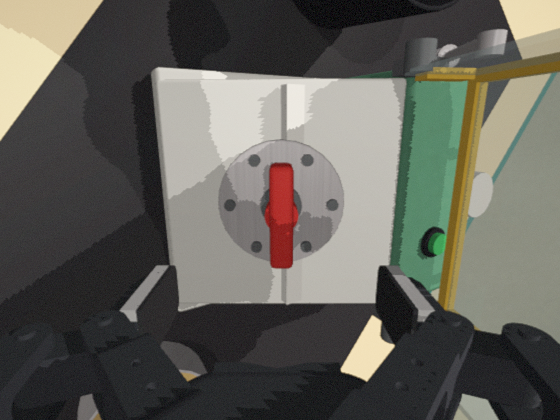

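Wrist view: the wing spans cols 270–294 and rows 163–268, centred at (282,214) on the disc. It is square to the jaws and about 4 mm towards +z. Next I advance, then grip with 40 N. At that force the 22 mm pads can pass on only about 0.9 N m.

```bash
python3 -m crank '[{"linear":[0.001,0.03,0.004],"dr":[0,0,0],"hand":1},{"linear":[0.001,0.06,0.004],"dr":[0,0,0],"hand":1},{"linear":[0.001,0.09,0.004],"dr":[0,0,0],"hand":0.7},{"linear":[0.001,0.11,0.004],"dr":[0,0,0],"hand":0.5},{"linear":[0.001,0.118,0.004],"dr":[0,0,0],"hand":0.3},{"linear":[0.001,0.118,0.004],"dr":[0,0,0],"hand":0}]' 40
python3 -m crank '[{"linear":[0,0,0],"dr":[0,0,0],"hand":-1},{"linear":[0,0,0],"dr":[0,0,0],"hand":-1},{"linear":[0,0,0],"dr":[0,0,0],"hand":-1},{"linear":[0,0,0],"dr":[0,0,0],"hand":-1},{"linear":[0,0,0],"dr":[0,0,0],"hand":-1},{"linear":[0,0,0],"dr":[0,0,0],"hand":-1}]' 40
cat > tq.py <<'E'
from h import *
o=bot.get_obs();r=rot(o['tool_rot']);print('t',o['t'],'torque tool',r.inv().apply(o['torque']).round(3),'force tool',r.inv().apply(o['contact_force']).round(1),'w',round(float(o['gripper_width']),3), 'z-rot', np.round((frame(-N,UP).inv()*r).as_rotvec(degrees=True),2))
E
python3 tq.py; python3 look.py e wing_center
```

```text
t: 8.37
eef_pos: [0.5363, 0.0153, 0.1087]
tool_rot: [0.779, -0.449, 0.22, -0.379]
contact_force: [-1.4, -0.4, 0.8]
gripper_width: 0.521
t: 8.87
eef_pos: [0.5321, 0.0107, 0.108]
tool_rot: [0.776, -0.451, 0.222, -0.38]
contact_force: [-9.0, -7.4, -6.7]
gripper_width: 0.201
t 8.8667 torque tool [-3.327 -0.047 -0.07 ] force tool [  0.3   0.1 -13.4] w 0.201 z-rot [-0.38 -0.22  0.15]
wing_center wrist [(array([278., 278.]), 0.84)]
wing_center side [(array([243., 224.]), 0.57)]
wing_center scene []
(array([0.52612719, 0.01038193, 0.11803206]), [np.float64(0.0005015744533320022), np.float64(0.0005015744533320498)])
```

View pics/e_wrist.png

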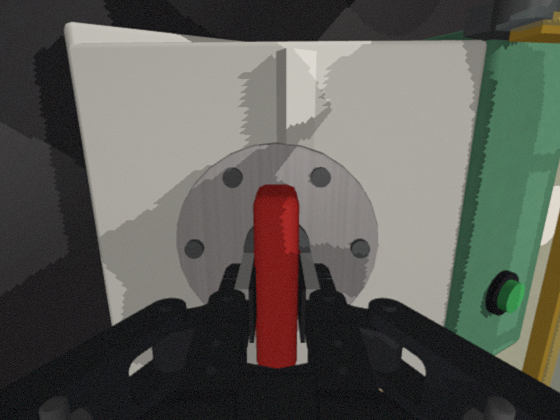

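Wrist view: the wing (cols 254–299) sits squarely between both pads at 17 mm opening. A 13 N sideways load shows the grip about 4 mm off-centre, so I relax that first, then twist in small steps.

```bash
python3 -m crank '[{"linear":[0,0,-0.002],"dr":[0,0,0],"hand":-1},{"linear":[0,0,-0.004],"dr":[0,0,0],"hand":-1},{"linear":[0,0,-0.004],"dr":[0,1,0],"hand":-1},{"linear":[0,0,-0.004],"dr":[0,2,0],"hand":-1},{"linear":[0,0,-0.004],"dr":[0,3,0],"hand":-1},{"linear":[0,0,-0.004],"dr":[0,3,0],"hand":-1}]' 40; python3 tq.py
```

```text
t: 9.67
eef_pos: [0.532, 0.0107, 0.108]
tool_rot: [0.772, -0.44, 0.24, -0.392]
contact_force: [-7.3, -6.1, 0.2]
gripper_width: 0.197
t 9.6667 torque tool [-2.335 -0.211  0.05 ] force tool [ 0.7 -4.9 -8.1] w 0.197 z-rot [-0.11  2.67  0.18]
```

```bash
python3 -m crank '[{"linear":[0,0,-0.001],"dr":[0,1,0],"hand":-1},{"linear":[0,0,-0.002],"dr":[0,2,0],"hand":-1},{"linear":[0,0,-0.002],"dr":[0,3,0],"hand":-1},{"linear":[0,0,-0.002],"dr":[0,4,0],"hand":-1},{"linear":[0,0,-0.002],"dr":[0,4.5,0],"hand":-1},{"linear":[0,0,-0.002],"dr":[0,4.5,0],"hand":-1}]' 40; python3 tq.py
```

```text
t: 10.17
eef_pos: [0.532, 0.0106, 0.1079]
tool_rot: [0.762, -0.424, 0.269, -0.409]
contact_force: [-6.5, -3.7, 4.2]
gripper_width: 0.2
t 10.1667 torque tool [-1.641 -0.534  0.095] force tool [-0.5 -7.4 -4.4] w 0.2 z-rot [0.01 7.04 0.19]
```

Measured twist torque is 0.49 to 0.53 N m at 7.3°, which fits 4 N m/rad. I hold it.

```bash
python3 -m crank '[{"linear":[0,0,0],"dr":[0,0,0],"hand":-1},{"linear":[0,0,0],"dr":[0,0,0],"hand":-1},{"linear":[0,0,0],"dr":[0,0,0],"hand":-1},{"linear":[0,0,0],"dr":[0,0,0],"hand":-1},{"linear":[0,0,0],"dr":[0,0,0],"hand":-1},{"linear":[0,0,0],"dr":[0,0,0],"hand":-1},{"linear":[0,0,0],"dr":[0,0,0],"hand":-1},{"linear":[0,0,0],"dr":[0,0,0],"hand":-1},{"linear":[0,0,0],"dr":[0,0,0],"hand":-1},{"linear":[0,0,0],"dr":[0,0,0],"hand":-1}]' 40; python3 tq.py; python3 look.py f wing_center hood_handle
```

```text
t: 11.0
eef_pos: [0.532, 0.0106, 0.1079]
tool_rot: [0.762, -0.424, 0.269, -0.409]
contact_force: [-6.1, -3.7, 5.0]
gripper_width: 0.203
t 11.0 torque tool [-1.622 -0.524  0.079] force tool [-0.3 -7.8 -3.7] w 0.203 z-rot [0.01 7.02 0.19]
wing_center wrist [(array([278., 277.]), 0.64)]
wing_center side [(array([242., 224.]), 0.69)]
wing_center scene []
(array([0.52489848, 0.01068099, 0.11875646]), [np.float64(0.0005651658241101661), np.float64(0.0005651658241102632)])
hood_handle wrist []
hood_handle side [(array([259.,  57.]), 0.72)]
hood_handle scene [(array([321., 172.]), 0.95)]
(array([0.62561121, 0.08744161, 0.34391017]), [np.float64(0.0016083482305232581), np.float64(0.0016083482305231213)])
```

View pics/f_side.png

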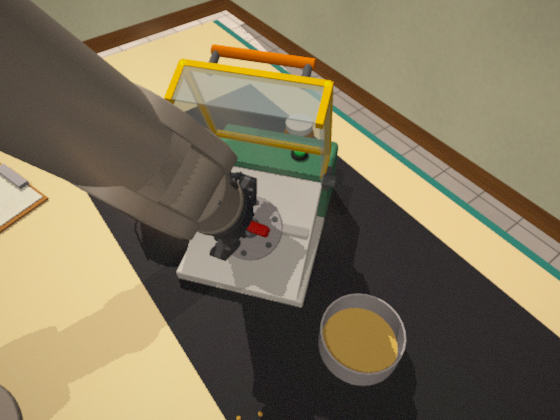

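Side view: the hood is still open (handle at 262,57), the gripper holds the wing, and the sieve has not moved. Torque stayed at 0.52 N m for over 1 s. Now I ease off, let go and withdraw along the screw's axis.

```bash
python3 -m crank '[{"linear":[0,0,0],"dr":[0,-1.5,0],"hand":-1},{"linear":[0,0,0],"dr":[0,-3,0],"hand":-1},{"linear":[0,0,0],"dr":[0,-4.5,0],"hand":-1},{"linear":[0,0,0],"dr":[0,-6,0],"hand":-1},{"linear":[0,0,0],"dr":[0,-7.3,0],"hand":-1},{"linear":[0,0,0],"dr":[0,-7.3,0],"hand":-1},{"linear":[0,0,0],"dr":[0,-7.3,0],"hand":0.5},{"linear":[0,0,0],"dr":[0,-7.3,0],"hand":0.5},{"linear":[0,0,0],"dr":[0,-7.3,0],"hand":0.5},{"linear":[0,0,0],"dr":[0,-7.3,0],"hand":0.5}]' 40; python3 tq.py
python3 -m crank '[{"linear":[0,0,0],"dr":[0,0,0],"hand":0.5},{"linear":[0,-0.02,0],"dr":[0,0,0],"hand":0.5},{"linear":[0,-0.05,0],"dr":[0,0,0],"hand":0.5},{"linear":[0,-0.08,0],"dr":[0,0,0],"hand":0.5},{"linear":[0,-0.11,0],"dr":[0,0,0],"hand":0.5},{"linear":[0,-0.13,0],"dr":[0,0,0],"hand":0.5},{"linear":[0,-0.13,0],"dr":[0,0,0],"hand":0.5},{"linear":[0,-0.13,0],"dr":[0,0,0],"hand":0.5}]'; python3 tq.py; python3 look.py g wing_center hood_handle sieve_center bucket_center jar_center
python3 -c "
import cv2,numpy as np
cv2.imwrite('pics/g_both.png',cv2.resize(np.hstack([cv2.imread('pics/g_scene.png'),cv2.imread('pics/g_wrist.png')]),(800,300)))"
```

```text
t: 12.28
eef_pos: [0.5329, 0.0114, 0.1077]
tool_rot: [0.778, -0.448, 0.22, -0.381]
contact_force: [0.4, 0.1, -0.1]
gripper_width: 0.743
t 12.2833 torque tool [-0.552  0.024 -0.023] force tool [0.2 0.3 0.2] w 0.743 z-rot [ 0.07 -0.26  0.22]
t: 12.95
eef_pos: [0.4815, -0.029, 0.2208]
tool_rot: [0.778, -0.448, 0.219, -0.381]
contact_force: [0.9, 0.1, -0.4]
gripper_width: 0.752
t 12.95 torque tool [-0.54   0.02  -0.006] force tool [0.5 0.7 0.5] w 0.752 z-rot [ 0.12 -0.27  0.14]
wing_center wrist [(array([275., 203.]), 0.65), (array([150., 398.]), 0.57)]
wing_center side [(array([244., 222.]), 0.87), (array([363., 335.]), 0.42)]
wing_center scene []
(array([0.52783607, 0.01093071, 0.11693604]), [np.float64(0.0014504100737253638), np.float64(0.0014504100737254394)])
hood_handle wrist []
hood_handle side [(array([260.,  59.]), 0.57)]
hood_handle scene [(array([322., 172.]), 0.83)]
(array([0.62367614, 0.08746304, 0.34155764]), [np.float64(0.0005592763551508008), np.float64(0.0005592763551507698)])
sieve_center wrist [(array([152., 396.]), 0.84)]
sieve_center side [(array([362., 340.]), 0.68)]
sieve_center scene [(array([208., 189.]), 0.88)]
(array([ 0.58299927, -0.2266759 ,  0.02034552]), [np.float64(0.0024638410638269793), np.float64(0.001960650664268005), np.float64(0.0026428394060684732)])
bucket_center wrist [(array([273., 177.]), 0.44)]
bucket_center side []
bucket_center scene [(array([406., 228.]), 0.89)]
(array([0.52131145, 0.14848255, 0.08370169]), [np.float64(0.1152223587708873), np.float64(0.11522235877088739)])
jar_center wrist []
jar_center side []
jar_center scene [(array([317., 325.]), 0.91)]
```

View pics/g_both.png

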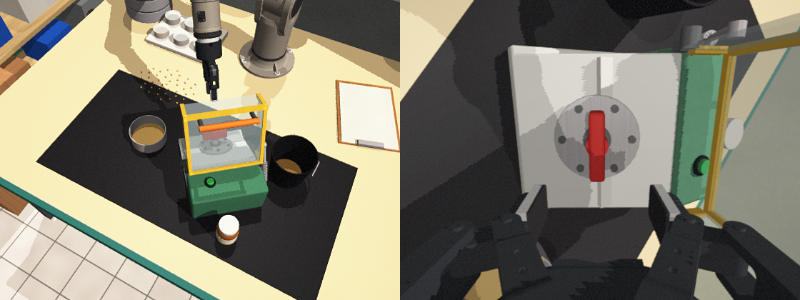

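The hood is open, the wing is level and free, and the sieve, bucket and jar are within 4 px of their first scene-view positions. The fused bucket position (115 mm residual) came from a false wrist detection, because its scene pixel (406,228) hasn't changed. I'm handing in.

```bash
python3 -c "
from station import bot
print(bot.hand_in())"
```

```text
the job is handed in; nothing more can be done
None
```

The hood is open and staying open by itself, and the wing screw is tight: it held about 0.5 N m clockwise for over a second. I handed the job in at about 13 s; no verdict is reported.

- **Hood:** I gripped the orange handle, swung it up and back almost to the stop, then let go. The spring took it the rest of the way. The handle measured 0.34 m high at the end, as expected for fully open.
- **Wing screw:** I gripped the wing with 40 N and twisted it clockwise 7.3° (0.127 rad). The wrist sensor read 0.52–0.53 N m, steady through the hold. I eased back to the starting angle and let go. Afterwards the wing looked level and the sensor read almost no force or torque.
- **Sieve, bucket and jar:** in the last scene picture each was within about 4 pixels of where it started. The sieve's measured position differed by about 7 mm, which is within measuring error.

**Checks that disagreed:**
- The detector twice took other things for its target: the bucket for the wing, and the wing for the bucket. I discarded both.
- At the end the bucket and jar could only be checked in the scene camera.
- The first grip on the wing was about 4 mm off-centre and pushed sideways with 13 N. I corrected that before and during the twist.

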